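# Clamp the red bracket in the screw clamp for inspection

### The job

Take the red bracket out of the rack and lay it flat along the base plate of the blue screw clamp, with the white mark on its tongue under the clamp's pad, and let go of it. Then turn the clamp's handle clockwise until the pad meets the tongue and snug it about a quarter turn more: firmly held, but not forced hard. It can only be taken out of its narrow bay by the tongue and only be put under the clamp by its thick body, so you will have to set it down and take it again in between; leave the two other brackets in the rack.

Things in the scene. Friction and masses are not known exactly. Their poses are not given: they have to be found in the camera images.
- bracket: Red moulded bracket, 0.1 to 0.2 kg. Body block 60 (x) x 40 (y) x 34 (z) mm; from its +x face runs a flat tongue 80 mm long, 26 mm wide, 14 mm thick. Undersides of body and tongue are one plane. Origin: centre of the body block, 17 mm above the underside; x along the tongue (tip at +110 mm), z up. Starts in any one of the rack's bays, the last 54 mm or so of the tongue sticking out.
- tongue_mark (a point): Centre of the white round mark (16 mm across) on top of the red bracket's tongue, 20 mm from the tip, 14 mm above the underside. It belongs under the clamp's pad.
- bracket_black: A black bracket of the same shape and frame, in another bay. Leave it there.
- bracket_grey: A grey bracket of the same shape and frame, in another bay. Leave it there.
- rack_floor (a point): Fixed plywood rack, 96 (x) x 218 (y) mm: three bays 66 mm apart along y, each 46 mm wide between 20 mm walls, closed at -x, open above and at +x (mouths at x = +48 mm, where the tongues stick out). Point: rack's centre, on top of its floor, 12 mm above the work surface; walls rise 40 mm above it. The work surface between rack and clamp (x 420 to 660, y -60 to 90 mm from the robot base) is clear.
- clamp: Blue screw clamp, fixed. Origin on the work surface, z up. A column at x 33 to 77, y 51 to 77 mm carries an arm 44 mm wide (x) that runs to y = -33 mm, 62 to 88 mm above the work surface. The screw passes down through it at x = 55 mm, y = 0. The bracket goes in tongue towards +x, x axes parallel within 15 degrees, its body at about x = -35 mm.
- plate_top (a point): Top of the clamp's base plate, at the clamp's origin in x and y, 16 mm above the work surface; axes as the clamp's. The plate reaches from x -100 to 100 and y -50 to 80 mm. Two white lines along x, 48 mm apart, flank the bracket's place.
- pad_face (a point): Centre of the underside of the clamp's round pad (24 mm across), on the screw's axis. At the start 19 to 22.2 mm above the plate, so 5 to 8.2 mm above a tongue lying on the plate. It goes down 3 mm for each radian of the handle until it meets the tongue, then nearly stays while the spring behind it is pressed.
- pad: The clamp's pad; same origin as pad_face. Sprung behind: after meeting the tongue each further radian of the handle adds about 21 N, so a quarter turn gives about 33 N. Under 10 N is loose, over 55 N is forced.
- handle_grip (a point): Middle of the clamp's yellow bar handle, 64 mm long (its x), 12 mm thick (its y), 26 mm tall, with a black band near its +x end; the point is on the screw's axis, 13 mm below the bar's top. Below the bar is a steel hub 20 mm across, 10 mm tall. It goes down 3 mm for each radian; at the start the point is 129 to 132.2 mm above the work surface.
- handle (a joint): Angle of the clamp's handle, rad, 0 to 6, growing clockwise seen from above, which drives the pad down; 0.3 to 1.35 at the start. Turns with steady friction of about 0.2 N m and stays where left; once the pad presses, the torque grows by about 0.06 N m per radian. At value a the bar's x is turned by -a about z from the clamp's x.
There are look-alikes about, which are no part of the job. Leave any turquoise look-alike of the clamp alone. What is shaped like the bracket but yellow is not meant.

How it is judged:
On the way:
1. the red bracket lies flat on the clamp's base plate, its tongue mark under the pad, let go of, the pad not yet touching it (x of pad_face in the frame of bracket between 0.074 and 0.106 m and y of pad_face in the frame of bracket between -0.01 and 0.01 m and angle between the x axis of bracket and the x axis of clamp, either way round below 0.26 rad and angle between bracket's own z axis and vertical below 0.06 rad and z of bracket in the frame of plate_top between 0.014 and 0.02 m and contact force between the fingers and bracket below 0.1 N and contact force between pad and bracket below 0.5 N), for 0.2 s.
At the end, for the whole second after the job is handed in: Red bracket flat on the base plate (within 0.06 rad and 3 mm), along it within 15 degrees, the pad within 16 mm lengthwise and 10 mm sideways of the tongue's mark and pressing with 10 to 55 N; all at rest and released (x of pad_face in the frame of bracket between 0.074 and 0.106 m and y of pad_face in the frame of bracket between -0.01 and 0.01 m and angle between the x axis of bracket and the x axis of clamp, either way round below 0.26 rad and angle between bracket's own z axis and vertical below 0.06 rad and z of bracket in the frame of plate_top between 0.014 and 0.02 m and contact force between pad and bracket between 10 and 55 N and linear speed of bracket below 0.01 m/s and velocity of joint handle below 0.1 rad/s and contact force between the fingers and bracket below 0.1 N); the robot touches nothing.
It fails at once if the pad is forced onto the bracket with more than 75 N (contact force between pad and bracket above 75 N).
It fails at once if one of the other brackets is moved by more than 30 mm (distance of any of bracket_black, bracket_grey from where it was at the start of the episode above 0.03 m).
It also fails if it takes over 72 s, if anything falls off the work surface, if the arm or the gripper's body presses on something with over 40 N, if the wrist force passes 120 N, or if a joint passes its speed limit or range.

### The arm

A 7-joint arm with a two-finger parallel gripper is mounted at the origin on the work surface. World frame = base frame: x ahead of the robot, y to its left, z up, the work surface at z = 0. Lengths are in m, angles in rad, forces in N, time in s.
With the tool pointing down it reaches from about 0.4 to 0.85 m from the base axis. Payload 10.4 kg.
Tool frame: the origin (TCP) lies on the centre line of the jaws, within the pads' length; the fingertips stand bot.tip_reach ahead of it and the grasp point (between the pads) lies 2 mm behind it (bot.tip_reach is the distance from the TCP to the fingertips, in m); z points along the fingers, x is the direction in which the jaws open and shut, and the axes are right-handed (so a half turn about z gives the same grasp; the last joint's range is limited). The gripper opens to 87 mm and grips with 3 to 60 N. Pads are 19 mm wide; open, the fingers measure 117 mm over their backs; the gripper's body (75 mm by 190 mm) begins 51 mm behind the grasp point.
Start: joints at [1.088, 0.332, -0.065, 1.46, 0.022, 1.35, -0.088], TCP at [0.277, -0.56, 0.24] pointing down, gripper open.
Joint ranges: [-2.6, 2.6], [-0.5, 2.12], [-1.47, 1.34], [0.16, 2.42], [-1.27, 4.41], [0.06, 2.06], [-2.6, 2.6]. Speed limits (rad/s): [2.22, 2.22, 2.79, 2.79, 3.14, 3.14, 3.14].

### API

Orientations are given as a unit quaternion [w, x, y, z].
In Python, from workcell import status, cams, ticket, bot gives the robot as it stands.
- The arm moves only by the tool apply_moves, never from a script. Its arguments are lists of equal length, an entry for each row: "xyz": the shift along the tool's x, y, z in units of 8 cm (1.0 is 8 cm), a list of three; "spin": the turn about the tool's z in units of 0.5 rad (1.0 is 0.5 rad). A call has 1 to 20 rows; each row is the pose to reach, as a shift and turn from the pose commanded when the call began, along the tool's axes at that moment; what a row does not reach only later rows make up. A row lasts 1/10 s, in which the tool goes at most 50 mm and 8.59 degrees, less where a joint would pass 70% of its speed; a pose out of reach is approached as far as the arm can. A call with a number of a shift or a turn outside -1 to 1 is refused whole. A call with a gripper value outside its range is refused whole. "grip" is the opening, from 0 (shut) to 1 (fully open), set as the call begins (left out, the last holds). The fingers move at their own pace and stop on an object; the grip force is fixed at half the most. Time passes only in rows, so rows that repeat a pose let the fingers close. It gives the time, the measured TCP pose, the force and the opening at its end, in the units of the state.
- status.read_state(): the state, without advancing time (a new reading comes with each control period).
- cams.grab_frame(name): name is "side" or "top"; returns a dict with "image" (420x560x3 uint8, red, green, blue), "range_z" (420x560 float32, m along the optical axis (not along the pixel's ray), 0 where there is no reading), "intrinsics" (3x3 intrinsics, pixels), "dist" ([k1, k2, p1, p2, k3] as OpenCV has them; the pictures are not rectified), "R" (3x3) and "t" (3): a world point X has camera coordinates R X + t. Camera axes: x right, y down, z forward; pixel columns grow to the right and rows downward; lengths in m; the calibration is good to about 2 mm. A picture is of the moment at which its call begins.
- ticket.finish_job(): hands the job in, once; it reports no verdict.
Trained networks look in a picture, given as the dict that the camera call returned (one of the last four; its "shot" number tells which), for a name from the list of things; names that differ only in an ending like _2 or _b are one class to them, and where a whole thing is asked for, a point or a joint stands for the part that bears it (a point fixed in the world has none). Each returns a list of dicts, best first, with "score" (0 to 1); they miss things now and then, are a little off and sometimes report something else, mostly with a low value. They report only what shows in the picture. A call takes as long as a camera call. They do not tell look-alikes from the thing itself.
- cams.search_frame(picture, target): "at" ([column, row] in pixels, amid what is visible of it).
The state is a dict: "clock": time; "qpos": joint angles; "qd": joint speeds; "joint_efforts": joint torques, N m; "eef_pos": TCP position; "tcp_rot": TCP orientation; "ft_force": force on the tool from outside, world axes, zero at the start; "ft_torque": the same for the moment, N m; "gripper_width": finger opening in m.
Only numpy, scipy, OpenCV 4.12 (cv2) and the standard library are available. Lean on these libraries where they do the work, as an engineer would, in place of code of your own. Each camera call takes 0.05 s, during which the arm holds its last target.

## Working session

There is one attempt and no reset: what is moved stays moved. The work goes in short steps, Python scripts to look and compute and a tool call to move; the robot and the scene stay as the last step left them, time stands still between calls to the robot, and variables do not carry over. Pictures are saved under pics/ and viewed, and the job is handed in when it is done.

Besides the shell and the picture viewer there is one more tool, called by a JSON object that holds its "fn" and its "kwargs". apply_moves: Moves the arm, as the interface text tells. Shifts and turns lie within -1 to 1; 1 stands for 8 cm of shift or 0.5 rad of turn. Its arguments: {"type":"object","properties":{"xyz":{"type":"array","items":{"type":"array","items":{"type":"number","minimum":-1,"maximum":1}}},"spin":{"type":"array","items":{"type":"number","minimum":-1,"maximum":1}},"grip":{"type":"number"}},"required":["xyz","spin"]}

```bash
ls; mkdir -p pics
cat > h.py <<'E'
import numpy as np, cv2
from workcell import status, cams, ticket, bot
def grab(n, save=None):
    f=cams.grab_frame(n)
    if save: cv2.imwrite('pics/'+save+'.png', f['image'][:,:,::-1])
    return f
def pts(f):
    K=np.array(f['intrinsics']);d=np.array(f['dist'],float);H,W=f['range_z'].shape
    u,v=np.meshgrid(np.arange(W),np.arange(H))
    p=cv2.undistortPoints(np.stack([u,v],-1).reshape(-1,1,2).astype(np.float64),K,d).reshape(H,W,2)
    z=f['range_z'].astype(float)
    c=np.dstack([p[...,0]*z,p[...,1]*z,z])
    X=(c-np.array(f['t']))@np.array(f['R'])
    X[z==0]=np.nan
    return X
def st():
    s=status.read_state()
    print('t',round(s['clock'],2),'pos',np.round(s['eef_pos'],4),'rot',np.round(s['tcp_rot'],4),'F',np.round(s['ft_force'],1),'w',round(s['gripper_width'],4))
    return s
E
python3 - <<'E'
from h import *
s=st();print(bot.tip_reach)
for n in ('side','top'):
    f=grab(n,n+'0'); np.savez('pics/'+n+'0.npz',X=pts(f),im=f['image'])
    print(n,np.round(f['R'],3).tolist(),np.round(f['t'],3))
    for k in ['bracket','bracket_black','bracket_grey','clamp','handle_grip','tongue_mark','pad','rack_floor','plate_top','pad_face']:
        r=cams.search_frame(f,k)
        X=pts(f)
        for q in r[:3]:
            a=q['at'];print(n,k,round(q['score'],2),np.round(a),np.round(X[int(a[1]),int(a[0])],3))
E
```

```text
pics
t 0.0 pos [ 0.2772 -0.5598  0.2388] rot [-3.000e-04  8.496e-01 -5.274e-01 -6.000e-04] F [-0.1  0.1 -0.8] w 0.087
0.017
side [[-0.98, -0.201, 0.002], [-0.128, 0.617, -0.777], [0.155, -0.761, -0.63]] [0.385 0.163 1.188]
side bracket 0.75 [255. 181.] [ 0.514 -0.24   0.015]
side bracket 0.74 [239. 144.] [ 0.606 -0.406  0.026]
side bracket_black 0.55 [249. 200.] [ 0.51  -0.146  0.023]
side bracket_black 0.39 [272. 186.] [ 0.452 -0.182  0.053]
side bracket_grey 0.8 [254. 169.] [ 0.529 -0.278  0.027]
side clamp 0.91 [200. 298.] [0.532 0.202 0.016]
side clamp 0.91 [347. 187.] [ 0.26  -0.264  0.018]
side clamp 0.87 [349. 385.] [0.192 0.347 0.016]
side handle_grip 0.73 [340. 145.] [ 0.288 -0.29   0.133]
side handle_grip 0.57 [331. 341.] [0.233 0.346 0.14 ]
side handle_grip 0.49 [177. 248.] [0.579 0.174 0.135]
side tongue_mark 0.76 [240. 141.] [ 0.602 -0.406  0.034]
side tongue_mark 0.63 [252. 182.] [ 0.517 -0.217  0.027]
side pad 0.7 [272. 188.] [ 0.454 -0.187  0.038]
side rack_floor 0.88 [272. 185.] [ 0.456 -0.186  0.053]
side rack_floor 0.62 [180. 245.] [0.569 0.173 0.144]
side plate_to
[... 438 characters left out ...]
 [ 0.49  -0.274  0.045]
top clamp 0.8 [198. 168.] [0.531 0.186 0.018]
top clamp 0.76 [356. 275.] [ 0.24  -0.264  0.017]
top clamp 0.61 [136. 289.] [0.187 0.35  0.016]
top handle_grip 0.77 [197. 143.] [0.574 0.165 0.144]
top handle_grip 0.59 [126. 272.] [0.246 0.334 0.144]
top handle_grip 0.5 [378. 257.] [ 0.294 -0.293  0.143]
top tongue_mark 0.93 [410. 144.] [ 0.609 -0.409  0.034]
top tongue_mark 0.71 [340. 187.] [ 0.48  -0.213  0.043]
top rack_floor 0.74 [356. 188.] [ 0.477 -0.253  0.053]
top plate_top 0.91 [139. 286.] [0.198 0.344 0.018]
top plate_top 0.82 [200. 168.] [0.534 0.184 0.018]
top plate_top 0.67 [357. 272.] [ 0.249 -0.266  0.02 ]
top pad_face 0.64 [197. 169.] [0.528 0.189 0.017]
```

View pics/top0.png

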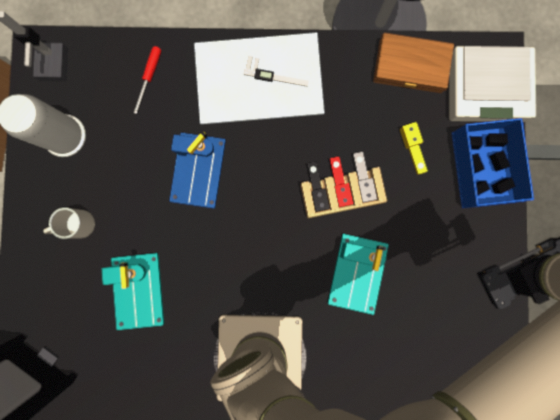

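View pics/side0.png

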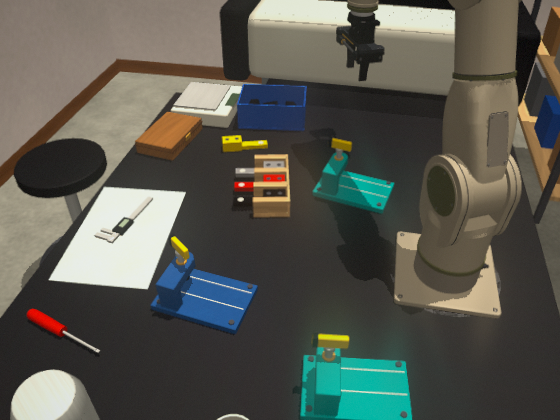

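Run:
```python
import cv2
a=cv2.imread('pics/top0.png')
cv2.imwrite('pics/t0a.png',cv2.resize(a[130:240,290:430],None,fx=5,fy=5,interpolation=cv2.INTER_CUBIC))
cv2.imwrite('pics/t0b.png',cv2.resize(a[110:210,150:250],None,fx=6,fy=6,interpolation=cv2.INTER_CUBIC))
```

```text
(no output)
```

View pics/t0a.png

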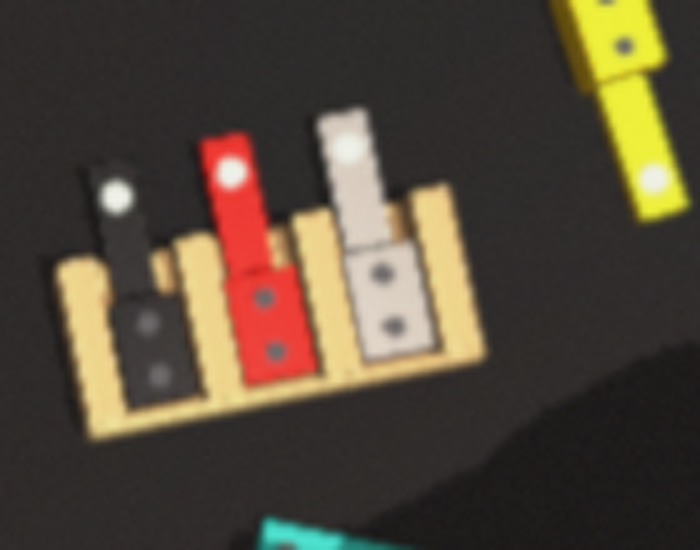

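View pics/t0b.png

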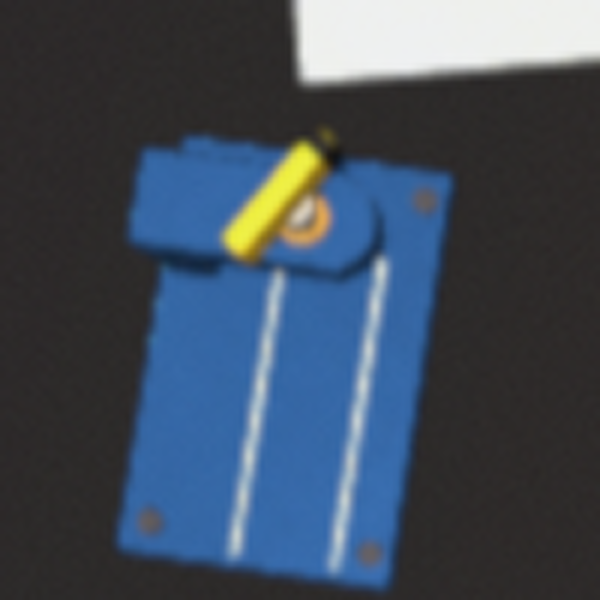

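The red bracket is in the middle bay, about pixel (341,183) in the top view. The blue clamp is at (198,170), its handle's black band pointing upper right. The turquoise clamps and the yellow bracket are look-alikes.

```bash
cat > m.py <<'E'
from h import *
def seg(im,name):
    hsv=cv2.cvtColor(im,cv2.COLOR_RGB2HSV);h,s,v=[hsv[...,i].astype(int) for i in range(3)]
    if name=='red': return ((h<8)|(h>172))&(s>150)&(v>80)
    if name=='yellow': return (abs(h-29)<5)&(s>150)&(v>90)
    if name=='blue': return (abs(h-108)<10)&(s>120)&(v>60)
def rect(P):
    c,(w,h),a=cv2.minAreaRect((P[:,:2]*1000).astype(np.float32))
    return np.round(c,1),round(w,1),round(h,1),round(a,2)
def bracket(X,im,box,off=0.0):
    # box world xmin xmax ymin ymax
    m=seg(im,'red')|((im.min(2)>150))
    r=seg(im,'red')
    inb=(X[...,0]>box[0])&(X[...,0]<box[1])&(X[...,1]>box[2])&(X[...,1]<box[3])
    P=X[r&inb]; return P
E
python3 - <<'E'
from m import *
for n in ('top','side'):
    d=np.load(f'pics/{n}0.npz');X,im=d['X'],d['im']
    P=bracket(X,im,(.42,.62,-.28,-.15))
    print(n,'red n',len(P),'z hist',np.histogram(P[:,2],np.arange(0,.07,.005)))
    b=P[(P[:,2]>.038)]; t=P[(P[:,2]>.018)&(P[:,2]<.034)]
    print('body',np.median(b,0),rect(b)); print('tongue',np.median(t,0),rect(t))
    inb=(X[...,0]>.4)&(X[...,0]<.7)&(X[...,1]>.05)&(X[...,1]<.3)
    y=X[seg(im,'yellow')&inb]; y=y[y[:,2]>.1]
    top=y[y[:,2]>np.percentile(y[:,2],90)-.006]
    print('bar',len(y),len(top),np.median(top,0),rect(top))
    B=X[seg(im,'blue')&inb]
    print(np.histogram(B[:,2],np.arange(0,.15,.01)))
    pl=B[(B[:,2]>.005)&(B[:,2]<.025)]; ar=B[(B[:,2]>.08)&(B[:,2]<.1)]
    print('plate',np.median(pl[:,2]),rect(pl)); print('arm',np.median(ar[:,2]),rect(ar))
    tb=X[(X[...,0]>.42)&(X[...,0]<.66)&(X[...,1]>-.06)&(X[...,1]<.09)]
    print('table z',np.nanmedian(tb[:,2]))
E
```

```text
top red n 558 z hist (array([ 14,   2,   3,   6,  72, 147,  15,   5,  78, 195,   7,   0,   0,
         0]), array([0.   , 0.005, 0.01 , 0.015, 0.02 , 0.025, 0.03 , 0.035, 0.04 ,
       0.045, 0.05 , 0.055, 0.06 , 0.065, 0.07 ]))
body [ 0.46062166 -0.22178513  0.04615332] (array([ 460.1, -223. ]), 59.7, 40.0, 11.51)
tongue [ 0.52176518 -0.20917896  0.02606201] (array([ 500.6, -219. ]), 140.4, 35.9, 17.3)
bar 96 85 [0.57401973 0.16975172 0.14453666] (array([574.9, 169.4]), 11.1, 52.7, 54.03)
(array([  88, 2085,  104,    5,    4,    7,   14,   30,  331,   97,    0,
          0,    0,    0]), array([0.  , 0.01, 0.02, 0.03, 0.04, 0.05, 0.06, 0.07, 0.08, 0.09, 0.1 ,
       0.11, 0.12, 0.13, 0.14]))
plate 0.01631274577540219 (array([527.1, 191.3]), 134.0, 199.9, 82.7)
arm 0.08832499618723556 (array([582. , 189.2]), 109.3, 43.7, 82.82)
table z 0.0004070779573299813
side red n 312 z hist (array([  4,   2,  10,  33,  46,  50,   2,   2,  41, 100,  14,   0,   0,
         0]), array([0.   , 0.005, 0.01 , 0.015, 0.02 , 0.025, 0.03 , 0.035, 0.04 ,
       0.045, 0.05 , 0.055, 0.06 , 0.065, 0.07 ]))
body [ 0.45682741 -0.22369113  0.04607289] (array([ 456.6, -221.1]), 57.7, 48.0, 9.16)
tongue [ 0.53400626 -0.20011871  0.02486947] (array([ 523.8, -208.1]), 83.3, 32.2, 20.3)
bar 90 89 [0.57115522 0.17312707 0.14359507] (array([572.3, 171.3]), 10.7, 54.9, 51.01)
(array([ 213, 3104,   71,   74,   66,   74,  108,  127,  626,   20,    0,
          0,    0,    0]), array([0.  , 0.01, 0.02, 0.03, 0.04, 0.05, 0.06, 0.07, 0.08, 0.09, 0.1 ,
       0.11, 0.12, 0.13, 0.14]))
plate 0.014989984979561513 (array([522.4, 191. ]), 134.2, 201.5, 82.98)
arm 0.086952770363949 (array([578.6, 191. ]), 112.6, 45.4, 81.99)
table z -0.0003372761610818388
```

{"fn": "apply_moves", "kwargs": {"xyz": [[-0.27, -0.5, 0], [-0.54, -1, 0], [-0.54, -1, 0]], "spin": [0, 0, 0], "grip": 0.58}}

```text
clock: 1.4
eef_pos: [0.3353, -0.4805, 0.24]
tcp_rot: [-0.001, 0.852, -0.524, 0.001]
ft_force: [0.6, -0.0, 0.2]
gripper_width: 0.0706
```

{"fn": "apply_moves", "kwargs": {"xyz": [[-0.27, -0.5, 0], [-0.54, -1, 0], [-0.54, -1, 0]], "spin": [0, 0, 0]}}

```text
clock: 1.7
eef_pos: [0.3873, -0.4059, 0.24]
tcp_rot: [-0.001, 0.852, -0.523, 0.001]
ft_force: [-0.2, 0.4, 0.2]
gripper_width: 0.0525
```

{"fn": "apply_moves", "kwargs": {"xyz": [[-0.27, -0.5, 0], [-0.54, -1, 0], [-0.54, -1, 0]], "spin": [0, 0, 0]}}

```text
clock: 2.0
eef_pos: [0.4392, -0.3314, 0.24]
tcp_rot: [-0.001, 0.852, -0.523, 0.0]
ft_force: [-0.3, 0.1, 0.2]
gripper_width: 0.0507
```

{"fn": "apply_moves", "kwargs": {"xyz": [[-0.27, -0.5, 0], [-0.54, -1, 0], [-0.54, -1, 0]], "spin": [0, 0, 0]}}

```text
clock: 2.3
eef_pos: [0.4911, -0.2569, 0.2399]
tcp_rot: [-0.002, 0.852, -0.523, 0.0]
ft_force: [0.0, 0.6, -0.3]
gripper_width: 0.0506
```

{"fn": "apply_moves", "kwargs": {"xyz": [[-0.2, -0.4, 0.3], [-0.4, -0.75, 0.6], [-0.4, -0.75, 1.0], [-0.4, -0.75, 1.0], [-0.4, -0.75, 1.0]], "spin": [0.2, 0.4, 0.52, 0.52, 0.52]}}

```text
clock: 2.8
eef_pos: [0.5266, -0.2089, 0.16]
tcp_rot: [0.0, 0.774, -0.633, -0.0]
ft_force: [0.3, 0.3, 0.5]
gripper_width: 0.0502
```

{"fn": "apply_moves", "kwargs": {"xyz": [[0, 0, 0.5], [0, 0, 1], [0, 0, 1], [0, 0, 1]], "spin": [0, 0, 0, 0]}}

```text
clock: 3.2
eef_pos: [0.5276, -0.209, 0.0816]
tcp_rot: [-0.0, 0.774, -0.633, 0.001]
ft_force: [1.1, -0.1, 0.3]
gripper_width: 0.0507
```

Run:
```python
from h import *
st()
a=grab('side')['image'][:,:,::-1];b=grab('top')['image'][:,:,::-1]
c=np.hstack([cv2.resize(a[100:240,190:330],(400,400)),cv2.resize(b[110:230,270:390],(400,400))])
cv2.imwrite('pics/p1.png',c)
```

```text
t 3.2 pos [ 0.5276 -0.209   0.0816] rot [-1.000e-04  7.740e-01 -6.332e-01  7.000e-04] F [ 1.1 -0.1  0.3] w 0.0507
```

View pics/p1.png

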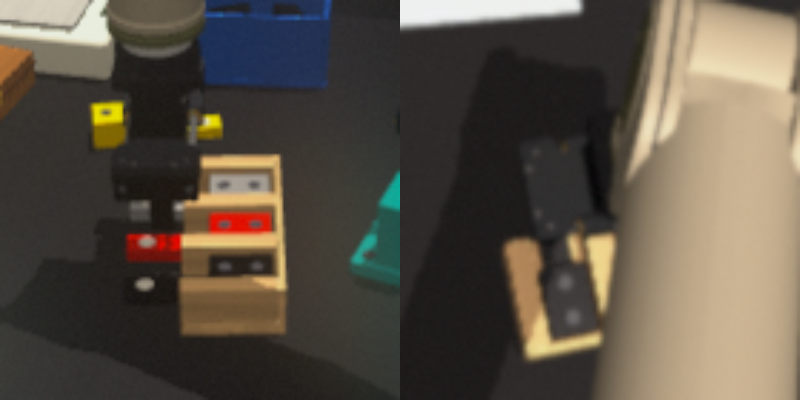

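The jaws are above the red tongue, just outside the rack mouth, at about (150,215) in the left crop. Descending.

{"fn": "apply_moves", "kwargs": {"xyz": [[0, 0, 0.4], [0, 0, 0.72], [0, 0, 0.72], [0, 0, 0.72]], "spin": [0, 0, 0, 0]}}

```text
clock: 3.7
eef_pos: [0.5281, -0.2084, 0.024]
tcp_rot: [-0.0, 0.774, -0.633, 0.001]
ft_force: [-0.5, -0.7, -0.5]
gripper_width: 0.0501
```

{"fn": "apply_moves", "kwargs": {"xyz": [[0, 0, 0], [0, 0, 0], [0, 0, 0], [0, 0, 0], [0, 0, 0], [0, 0, 0], [0, 0, 0], [0, 0, 0]], "spin": [0, 0, 0, 0, 0, 0, 0, 0], "grip": 0.0}}

```text
clock: 4.5
eef_pos: [0.5274, -0.2081, 0.0224]
tcp_rot: [-0.0, 0.774, -0.633, 0.0]
ft_force: [-1.0, 0.7, 5.5]
gripper_width: 0.0259
```

{"fn": "apply_moves", "kwargs": {"xyz": [[0, 0, -0.2], [0, 0, -0.5], [0, 0, -0.8], [0, 0, -1], [0, 0, -1], [0, 0, -1]], "spin": [0, 0, 0, 0, 0, 0]}}

```text
clock: 5.1
eef_pos: [0.5268, -0.2079, 0.1019]
tcp_rot: [0.0, 0.774, -0.633, 0.0]
ft_force: [0.4, -0.1, -2.5]
gripper_width: 0.0259
```

Run:
```python
from h import *
st()
a=grab('side')['image'][:,:,::-1];b=grab('top')['image'][:,:,::-1]
c=np.hstack([cv2.resize(a[80:240,190:330],(400,457)),cv2.resize(b[100:240,270:390],(400,457))])
cv2.imwrite('pics/p2.png',c)
```

```text
t 5.1 pos [ 0.5268 -0.2079  0.1019] rot [ 0.000e+00  7.741e-01 -6.331e-01  1.000e-04] F [ 0.4 -0.1 -2.5] w 0.0259
```

View pics/p2.png

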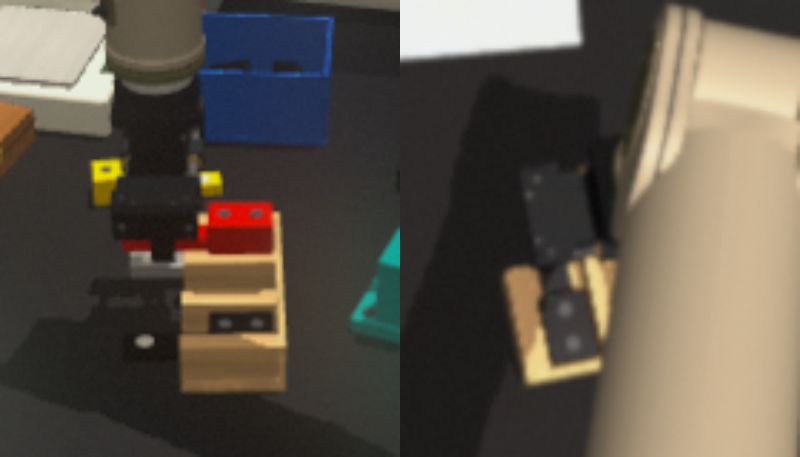

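The bracket came out level and the other two stay in the rack. Now to the clear area.

{"fn": "apply_moves", "kwargs": {"xyz": [[-0.3, -0.1, 0], [-0.6, -0.2, 0], [-0.88, -0.27, 0], [-0.88, -0.27, 0]], "spin": [0, 0, 0, 0]}}

```text
clock: 5.6
eef_pos: [0.5341, -0.1305, 0.101]
tcp_rot: [-0.0, 0.776, -0.631, -0.001]
ft_force: [-0.0, 0.5, -0.6]
gripper_width: 0.0256
```

{"fn": "apply_moves", "kwargs": {"xyz": [[-0.3, -0.1, 0], [-0.6, -0.2, 0], [-0.88, -0.27, 0], [-0.88, -0.27, 0]], "spin": [0, 0, 0, 0]}}

```text
clock: 6.0
eef_pos: [0.5412, -0.058, 0.1012]
tcp_rot: [-0.0, 0.775, -0.631, -0.001]
ft_force: [-0.5, 0.2, -1.3]
gripper_width: 0.0255
```

{"fn": "apply_moves", "kwargs": {"xyz": [[-0.3, -0.1, 0], [-0.6, -0.2, 0], [-0.88, -0.27, 0.2], [-0.88, -0.27, 0.5], [-0.88, -0.27, 0.7], [-0.88, -0.27, 0.7], [-0.88, -0.27, 0.7]], "spin": [0.15, 0.3, 0.45, 0.6, 0.65, 0.65, 0.65]}}

```text
clock: 6.7
eef_pos: [0.5485, 0.011, 0.0458]
tcp_rot: [-0.0, -0.661, 0.75, 0.0]
ft_force: [-0.2, 0.8, -0.6]
gripper_width: 0.0254
```

{"fn": "apply_moves", "kwargs": {"xyz": [[0, 0, 0.15], [0, 0, 0.33], [0, 0, 0.33], [0, 0, 0.33]], "spin": [0, 0, 0, 0]}}

```text
clock: 7.1
eef_pos: [0.5482, 0.0119, 0.019]
tcp_rot: [-0.0, -0.662, 0.75, 0.0]
ft_force: [-0.2, 0.6, -1.2]
gripper_width: 0.026
```

{"fn": "apply_moves", "kwargs": {"xyz": [[0, 0, 0], [0, 0, 0], [0, 0, 0], [0, 0, 0], [0, 0, 0], [0, 0, 0]], "spin": [0, 0, 0, 0, 0, 0], "grip": 0.7}}

```text
clock: 7.7
eef_pos: [0.5486, 0.0119, 0.0196]
tcp_rot: [0.0, -0.661, 0.75, -0.0]
ft_force: [-0.2, -0.3, 0.0]
gripper_width: 0.0589
```

{"fn": "apply_moves", "kwargs": {"xyz": [[0, 0, -0.5], [0, 0, -1], [0, 0, -1], [0, 0, -1]], "spin": [0, 0, 0, 0]}}

```text
clock: 8.1
eef_pos: [0.5493, 0.0119, 0.1005]
tcp_rot: [0.001, -0.661, 0.75, -0.001]
ft_force: [-0.5, 0.1, -1.9]
gripper_width: 0.0609
```

Run:
```python
from m import *
st()
fa=grab('side','s3');fb=grab('top','t3')
for n,f in (('side',fa),('top',fb)):
    X=pts(f);P=bracket(X,f['image'],(.4,.66,-.08,.12))
    b=P[(P[:,2]>.028)&(P[:,2]<.04)]; t=P[(P[:,2]>.009)&(P[:,2]<.02)]
    print(n,len(b),len(t))
    if len(b)>5: print(np.median(b,0),rect(b))
    if len(t)>5: print(np.median(t,0),rect(t))
a=fa['image'][:,:,::-1]; b=fb['image'][:,:,::-1]
cv2.imwrite('pics/p3.png',np.hstack([cv2.resize(a[140:340,120:320],(400,400)),cv2.resize(b[110:270,180:340],(400,400))]))
```

```text
t 8.1 pos [0.5493 0.0119 0.1005] rot [ 7.000e-04 -6.614e-01  7.500e-01 -9.000e-04] F [-0.5  0.1 -1.9] w 0.0609
side 301 313
[0.47459076 0.02546235 0.03345535] (array([475.1,  21.9]), 44.1, 61.0, 81.63)
[0.5298068  0.02180769 0.01347527] (array([515.1,  20.3]), 36.7, 140.6, 83.16)
top 0 0
```

View pics/p3.png

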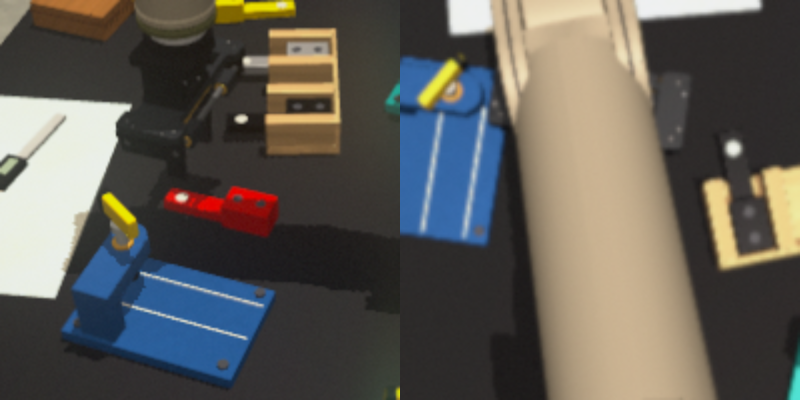

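{"fn": "apply_moves", "kwargs": {"xyz": [[0, 0.45, 0], [0, 0.9, 0], [0, 0.9, 0.3], [0, 0.9, 0.7], [0, 0.9, 0.96], [0, 0.9, 0.96], [0, 0.9, 0.96]], "spin": [0, 0, 0, 0, 0, 0, 0], "grip": 0.85}}

```text
clock: 8.9
eef_pos: [0.4766, 0.021, 0.0224]
tcp_rot: [-0.001, -0.662, 0.75, 0.001]
ft_force: [1.2, -0.8, 0.4]
gripper_width: 0.0734
```

{"fn": "apply_moves", "kwargs": {"xyz": [[0, 0, 0], [0, 0, 0], [0, 0, 0], [0, 0, 0], [0, 0, 0], [0, 0, 0], [0, 0, 0], [0, 0, 0]], "spin": [0, 0, 0, 0, 0, 0, 0, 0], "grip": 0.0}}

```text
clock: 9.7
eef_pos: [0.4773, 0.0209, 0.0229]
tcp_rot: [0.0, -0.661, 0.75, -0.0]
ft_force: [-1.1, -0.5, 4.5]
gripper_width: 0.0399
```

Run:
```python
from m import *
st()
f=grab('side','s4')
X=pts(f);P=bracket(X,f['image'],(.4,.66,-.08,.12))
b=P[(P[:,2]>.028)&(P[:,2]<.04)]; t=P[(P[:,2]>.009)&(P[:,2]<.02)]
w=X[(f['image'].min(2)>140)]; w=w[(w[:,0]>.5)&(w[:,0]<.62)&(w[:,1]>-.03)&(w[:,1]<.06)&(w[:,2]<.02)]
print(len(b),len(t),np.median(b,0),np.median(t,0),'white',len(w),w.mean(0))
cv2.imwrite('pics/p4.png',cv2.resize(f['image'][140:340,120:320,::-1],(500,500)))
```

```text
t 9.7 pos [0.4773 0.0209 0.0229] rot [ 0.000e+00 -6.615e-01  7.500e-01 -1.000e-04] F [-1.1 -0.5  4.5] w 0.0399
90 105 [0.45388001 0.03264564 0.03322776] [0.56254339 0.02214607 0.01317886] white 14 [0.56774924 0.01162867 0.01427404]
```

View pics/p4.png

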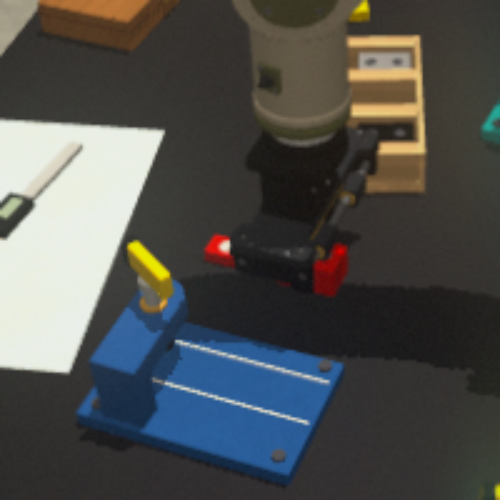

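{"fn": "apply_moves", "kwargs": {"xyz": [[0, 0, -0.3], [0, 0.2, -0.6], [0, 0.5, -0.6], [0, 0.76, -0.6], [0, 0.76, -0.6]], "spin": [0, 0, 0, 0, 0]}}

```text
clock: 10.25
eef_pos: [0.4144, 0.0285, 0.0703]
tcp_rot: [-0.001, -0.662, 0.75, 0.0]
ft_force: [0.5, -0.4, -0.9]
gripper_width: 0.0397
```

{"fn": "apply_moves", "kwargs": {"xyz": [[-0.3, 0, 0], [-0.6, 0, 0], [-1, 0, 0], [-1, 0, 0]], "spin": [0, 0, 0, 0]}}

```text
clock: 10.65
eef_pos: [0.4275, 0.1119, 0.0709]
tcp_rot: [0.001, -0.663, 0.748, 0.0]
ft_force: [0.3, 0.4, -1.4]
gripper_width: 0.0404
```

{"fn": "apply_moves", "kwargs": {"xyz": [[-0.3, 0, 0], [-0.6, 0, 0], [-0.99, 0, 0], [-0.99, 0, 0], [-0.99, 0, 0]], "spin": [0, 0, 0, 0, 0]}}

```text
clock: 11.15
eef_pos: [0.4367, 0.1864, 0.0703]
tcp_rot: [-0.0, -0.662, 0.75, 0.0]
ft_force: [0.0, -0.4, -1.7]
gripper_width: 0.0395
```

Run:
```python
from m import *
st()
fa=grab('side','s5');fb=grab('top','t5')
for n,f in (('side',fa),('top',fb)):
    X=pts(f);P=bracket(X,f['image'],(.35,.66,.1,.25))
    w=X[(f['image'].min(2)>140)]; w=w[(w[:,0]>.48)&(w[:,0]<.56)&(w[:,1]>.14)&(w[:,1]<.21)&(w[:,2]>.04)&(w[:,2]<.09)]
    print(n,len(P),'white',len(w),w.mean(0) if len(w) else '')
a=fa['image'][:,:,::-1]; b=fb['image'][:,:,::-1]
cv2.imwrite('pics/p5.png',np.hstack([cv2.resize(a[200:350,120:270],(400,400)),cv2.resize(b[110:230,140:260],(400,400))]))
```

```text
t 11.15 pos [0.4367 0.1864 0.0703] rot [-3.000e-04 -6.619e-01  7.496e-01  2.000e-04] F [ 0.  -0.4 -1.7] w 0.0395
side 324 white 19 [0.52734509 0.17638119 0.06106841]
top 211 white 30 [0.52815773 0.17565406 0.06202303]
```

View pics/p5.png

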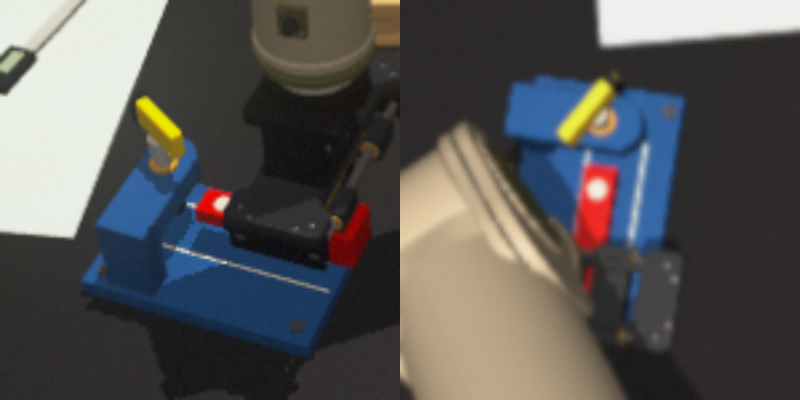

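Mark measured at (0.528, 0.176, 0.0615), which agrees with the kinematics and the known tongue height. Lowering, then sliding in.

{"fn": "apply_moves", "kwargs": {"xyz": [[0, 0, 0.2], [0, 0, 0.37], [0, 0, 0.37], [0, 0, 0.37]], "spin": [0, 0, 0, 0]}}

```text
clock: 11.65
eef_pos: [0.4365, 0.1859, 0.0409]
tcp_rot: [-0.001, -0.661, 0.75, 0.0]
ft_force: [-0.6, 0.6, -0.8]
gripper_width: 0.0401
```

{"fn": "apply_moves", "kwargs": {"xyz": [[0, -0.15, 0], [0, -0.3, 0], [0, -0.45, 0], [0, -0.63, 0], [0, -0.63, 0], [0, -0.63, 0]], "spin": [0, 0, 0, 0, 0, 0]}}

```text
clock: 12.25
eef_pos: [0.4869, 0.1801, 0.041]
tcp_rot: [-0.0, -0.661, 0.75, 0.0]
ft_force: [-0.2, 0.2, -1.1]
gripper_width: 0.0403
```

Run:
```python
from m import *
st()
fa=grab('side','s6');fb=grab('top','t6')
a=fa['image'][:,:,::-1]; b=fb['image'][:,:,::-1]
cv2.imwrite('pics/p6.png',np.hstack([cv2.resize(a[200:350,120:270],(400,400)),cv2.resize(b[110:230,140:260],(400,400))]))
```

```text
t 12.25 pos [0.4869 0.1801 0.041 ] rot [-1.000e-04 -6.613e-01  7.501e-01  2.000e-04] F [-0.2  0.2 -1.1] w 0.0403
```

View pics/p6.png

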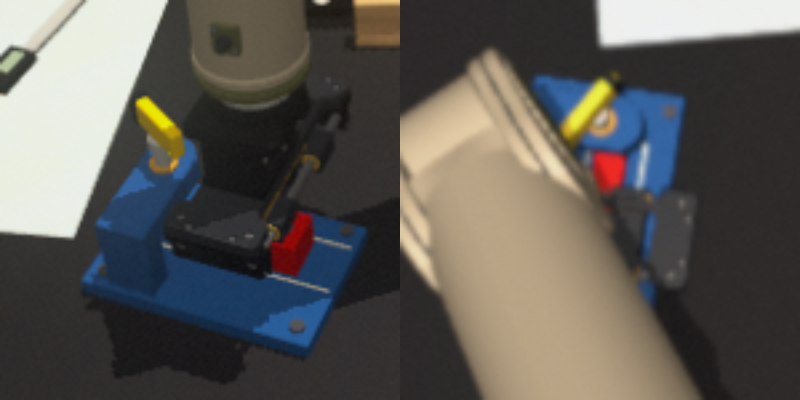

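{"fn": "apply_moves", "kwargs": {"xyz": [[0, 0, 0.01], [0, 0, 0.025], [0, 0, 0.025]], "spin": [0, 0, 0]}}

```text
clock: 12.65
eef_pos: [0.4865, 0.1801, 0.039]
tcp_rot: [-0.0, -0.662, 0.75, -0.0]
ft_force: [-0.9, -0.3, -0.7]
gripper_width: 0.0398
```

{"fn": "apply_moves", "kwargs": {"xyz": [[0, 0, 0], [0, 0, 0], [0, 0, 0], [0, 0, 0], [0, 0, 0], [0, 0, 0], [0, 0, 0]], "spin": [0, 0, 0, 0, 0, 0, 0], "grip": 0.8}}

```text
clock: 13.35
eef_pos: [0.4868, 0.1801, 0.0391]
tcp_rot: [-0.0, -0.661, 0.75, -0.0]
ft_force: [0.3, -0.2, 0.2]
gripper_width: 0.0693
```

{"fn": "apply_moves", "kwargs": {"xyz": [[0, 0, -0.3], [0, 0, -0.6], [0, 0, -1], [0, 0, -1]], "spin": [0, 0, 0, 0]}}

```text
clock: 13.75
eef_pos: [0.4889, 0.1812, 0.1231]
tcp_rot: [0.003, -0.661, 0.75, -0.001]
ft_force: [-0.3, 0.1, -1.7]
gripper_width: 0.0693
```

{"fn": "apply_moves", "kwargs": {"xyz": [[0, 0, -0.5], [0, 0.3, -1], [0, 0.6, -1], [0, 0.6, -1], [0, 0.6, -1]], "spin": [0, 0, 0, 0, 0]}}

```text
clock: 14.25
eef_pos: [0.4391, 0.1858, 0.1988]
tcp_rot: [-0.0, -0.662, 0.75, -0.0]
ft_force: [-0.1, -0.1, -0.7]
gripper_width: 0.0698
```

Run:
```python
from m import *
st()
fa=grab('side','s7');fb=grab('top','t7')
for n,f in (('side',fa),('top',fb)):
    X=pts(f);im=f['image'];P=bracket(X,im,(.38,.66,.1,.25))
    b=P[(P[:,2]>.043)&(P[:,2]<.057)]
    print(n,'body',len(b),np.median(b,0) if len(b) else '',rect(b) if len(b)>5 else '')
    y=X[seg(im,'yellow')]; y=y[(y[:,2]>.12)&(y[:,2]<.16)&(y[:,0]>.5)&(y[:,1]>.1)&(y[:,1]<.25)]
    if len(y): print('bar',len(y),np.median(y,0),rect(y))
    m=(X[...,2]>.132)&(X[...,2]<.155)&(abs(X[...,0]-.577)<.045)&(abs(X[...,1]-.168)<.045)
    print('barall',rect(X[m]))
a=fa['image'][:,:,::-1]; b=fb['image'][:,:,::-1]
cv2.imwrite('pics/p7.png',np.hstack([cv2.resize(a[200:350,120:270],(400,400)),cv2.resize(b[110:230,140:260],(400,400))]))
```

```text
t 14.25 pos [0.4391 0.1858 0.1988] rot [-1.000e-04 -6.615e-01  7.499e-01 -4.000e-04] F [-0.1 -0.1 -0.7] w 0.0698
side body 395 [0.48508303 0.1860119  0.04904482] (array([485.6, 183. ]), 40.0, 61.0, 81.68)
bar 93 [0.57178767 0.17329793 0.14412167] (array([573.1, 171.6]), 10.5, 56.6, 50.94)
barall (array([576. , 169.1]), 14.2, 65.7, 49.16)
top body 78 [0.51029461 0.18223327 0.05032359] (array([490.4, 180.6]), 38.3, 57.3, 83.19)
bar 95 [0.57515298 0.16761156 0.14458603] (array([574.7, 169.2]), 12.2, 52.8, 55.22)
barall (array([578.8, 167.2]), 12.8, 62.2, 52.3)
```

View pics/p7.png

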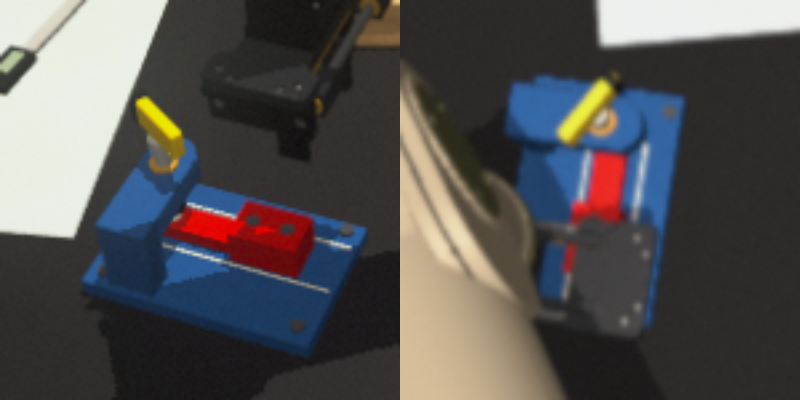

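Bracket lies flat between the lines. From camera averages the pad is about 90 mm along and 2 mm sideways of the body centre. Now to the handle.

{"fn": "apply_moves", "kwargs": {"xyz": [[0, -0.4, 0], [0, -0.87, 0], [0, -0.87, 0]], "spin": [0, 0, 0]}}

```text
clock: 14.65
eef_pos: [0.5119, 0.1751, 0.1973]
tcp_rot: [-0.001, -0.66, 0.751, 0.0]
ft_force: [0.3, -1.1, -0.0]
gripper_width: 0.0697
```

{"fn": "apply_moves", "kwargs": {"xyz": [[0, -0.4, 0], [0, -0.87, 0], [0, -0.87, 0], [0, -0.87, 0]], "spin": [-0.3, -0.6, -0.85, -1], "grip": 0.6}}

```text
clock: 15.05
eef_pos: [0.5779, 0.1681, 0.1973]
tcp_rot: [0.001, 0.827, -0.562, -0.001]
ft_force: [0.0, 0.2, -0.5]
gripper_width: 0.0535
```

{"fn": "apply_moves", "kwargs": {"xyz": [[0, 0, 0], [0, 0, 0], [0, 0, 0], [0, 0, 0]], "spin": [-0.3, -0.6, -0.9, -1]}}

```text
clock: 15.45
eef_pos: [0.5773, 0.1684, 0.198]
tcp_rot: [0.0, 0.941, -0.339, -0.001]
ft_force: [-0.6, 0.2, -0.1]
gripper_width: 0.0525
```

{"fn": "apply_moves", "kwargs": {"xyz": [[0, 0, 0], [0, 0, 0], [0, 0, 0], [0, 0, 0]], "spin": [-0.3, -0.6, -0.9, -1]}}

```text
clock: 15.85
eef_pos: [0.5773, 0.1684, 0.198]
tcp_rot: [0.0, 0.995, -0.095, -0.001]
ft_force: [-0.4, 0.4, -0.1]
gripper_width: 0.0522
```

{"fn": "apply_moves", "kwargs": {"xyz": [[0, 0, 0], [0, 0, 0], [0, 0, 0], [0, 0, 0]], "spin": [-0.3, -0.6, -0.9, -1]}}

```text
clock: 16.25
eef_pos: [0.5773, 0.1683, 0.198]
tcp_rot: [-0.0, 0.988, 0.154, -0.001]
ft_force: [-0.5, 0.1, 0.5]
gripper_width: 0.0523
```

{"fn": "apply_moves", "kwargs": {"xyz": [[0, 0, 0], [0, 0, 0], [0, 0, 0], [0, 0, 0], [0, 0, 0]], "spin": [-0.3, -0.6, -0.9, -1, -1]}}

```text
clock: 16.75
eef_pos: [0.5773, 0.1684, 0.1981]
tcp_rot: [-0.001, 0.92, 0.391, -0.001]
ft_force: [-0.8, -0.1, 0.3]
gripper_width: 0.0522
```

{"fn": "apply_moves", "kwargs": {"xyz": [[0, 0, 0.3], [0, 0, 0.6], [0, 0, 0.73], [0, 0, 0.73], [0, 0, 0.73]], "spin": [-0.2, -0.2, -0.2, -0.2, -0.2]}}

```text
clock: 17.25
eef_pos: [0.5776, 0.169, 0.1414]
tcp_rot: [-0.0, 0.9, 0.436, 0.0]
ft_force: [1.0, 1.0, 1.1]
gripper_width: 0.0524
```

Run:
```python
from m import *
st()
fa=grab('side','s8');fb=grab('top','t8')
a=fa['image'][:,:,::-1]; b=fb['image'][:,:,::-1]
cv2.imwrite('pics/p8.png',np.hstack([cv2.resize(a[180:330,120:270],(400,400)),cv2.resize(b[90:210,140:260],(400,400))]))
```

```text
t 17.25 pos [0.5776 0.169  0.1414] rot [-1.000e-04  8.998e-01  4.364e-01  3.000e-04] F [1.  1.  1.1] w 0.0524
```

View pics/p8.png

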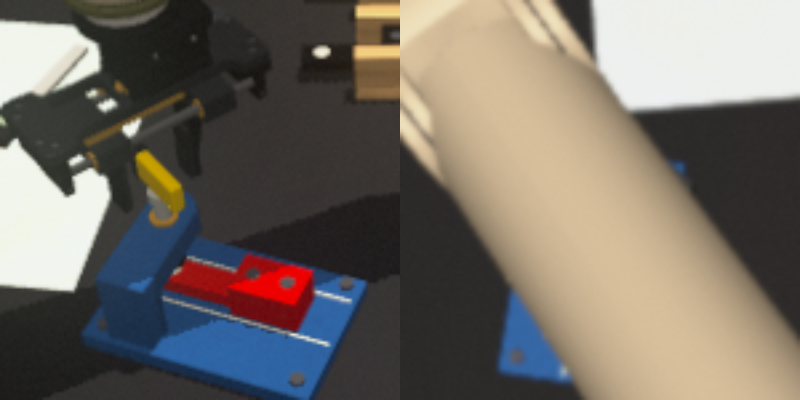

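{"fn": "apply_moves", "kwargs": {"xyz": [[0, 0, 0], [0, 0, 0], [0, 0, 0], [0, 0, 0], [0, 0, 0], [0, 0, 0], [0, 0, 0], [0, 0, 0], [0, 0, 0], [0, 0, 0]], "spin": [0, 0, 0, 0, 0, 0, 0, 0, 0, 0], "grip": 0.0}}

```text
clock: 18.35
eef_pos: [0.5764, 0.1676, 0.1407]
tcp_rot: [0.001, 0.9, 0.436, -0.001]
ft_force: [-6.1, -4.6, 6.3]
gripper_width: 0.012
```

{"fn": "apply_moves", "kwargs": {"xyz": [[0, 0, 0.005], [0, 0, 0.01], [0, 0, 0.015], [0, 0, 0.019], [0, 0, 0.019]], "spin": [0.25, 0.5, 0.75, 1, 1]}}

```text
clock: 18.85
eef_pos: [0.5767, 0.1679, 0.1392]
tcp_rot: [0.001, 0.98, 0.198, -0.001]
ft_force: [-2.9, -4.3, 2.6]
gripper_width: 0.0117
```

Run:
```python
from m import *
s=st(); print(np.round(s['ft_torque'],2),np.round(s['qpos'],2))
fa=grab('side','s9')
a=fa['image'][:,:,::-1]
cv2.imwrite('pics/p9.png',cv2.resize(a[180:330,120:270],(500,500)))
```

```text
t 18.85 pos [0.5767 0.1679 0.1392] rot [ 8.000e-04  9.802e-01  1.982e-01 -8.000e-04] F [-2.9 -4.3  2.6] w 0.0117
[-0.79  0.69 -0.22] [ 0.27  0.48 -0.8   1.62  0.36  1.21 -0.21]
```

View pics/p9.png

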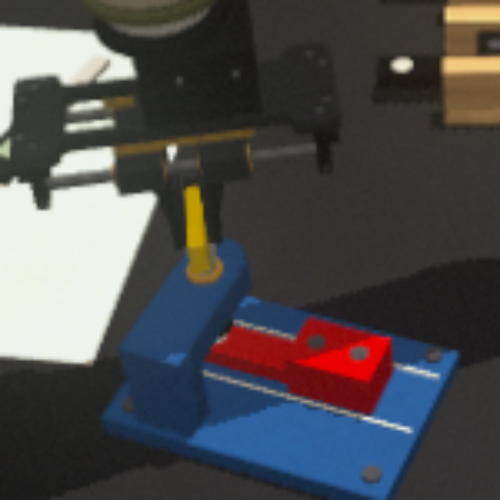

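{"fn": "apply_moves", "kwargs": {"xyz": [[0, 0, 0.005], [0, 0, 0.01], [0, 0, 0.015], [0, 0, 0.019], [0, 0, 0.019]], "spin": [0.25, 0.5, 0.75, 1, 1]}}

```text
clock: 19.4
eef_pos: [0.5771, 0.1679, 0.1377]
tcp_rot: [0.001, 0.999, -0.049, -0.0]
ft_force: [-2.9, -2.9, 3.9]
gripper_width: 0.0119
```

{"fn": "apply_moves", "kwargs": {"xyz": [[0, 0, 0.005], [0, 0, 0.01], [0, 0, 0.015], [0, 0, 0.019], [0, 0, 0.019]], "spin": [0.25, 0.5, 0.75, 1, 1]}}

```text
clock: 19.9
eef_pos: [0.5774, 0.1678, 0.1362]
tcp_rot: [0.001, 0.956, -0.293, 0.0]
ft_force: [-0.2, -5.0, 1.3]
gripper_width: 0.0113
```

{"fn": "apply_moves", "kwargs": {"xyz": [[0, 0, 0.005], [0, 0, 0.01], [0, 0, 0.015], [0, 0, 0.019], [0, 0, 0.019]], "spin": [0.25, 0.5, 0.75, 1, 1]}}

```text
clock: 20.4
eef_pos: [0.5777, 0.1675, 0.1347]
tcp_rot: [0.001, 0.854, -0.52, 0.001]
ft_force: [-0.2, -6.0, 2.2]
gripper_width: 0.012
```

Run:
```python
from m import *
s=st(); print(np.round(s['ft_torque'],2),np.round(s['qpos'],2))
```

```text
t 20.4 pos [0.5777 0.1675 0.1347] rot [ 5.000e-04  8.539e-01 -5.204e-01  7.000e-04] F [-0.2 -6.   2.2] w 0.012
[-1.35 -0.08 -0.19] [ 0.07  0.41 -0.54  1.63  0.23  1.16 -1.62]
```

{"fn": "apply_moves", "kwargs": {"xyz": [[0, 0, 0.005], [0, 0, 0.01], [0, 0, 0.015], [0, 0, 0.019], [0, 0, 0.019]], "spin": [0.25, 0.5, 0.75, 1, 1]}}

```text
clock: 20.9
eef_pos: [0.5778, 0.1671, 0.1332]
tcp_rot: [-0.001, -0.698, 0.716, -0.001]
ft_force: [0.0, -7.3, 2.9]
gripper_width: 0.012
```

{"fn": "apply_moves", "kwargs": {"xyz": [[0, 0, 0], [0, 0, 0], [0, 0, 0], [0, 0, 0], [0, 0, 0], [0, 0, 0]], "spin": [0, 0, 0, 0, 0, 0], "grip": 0.6}}

```text
clock: 21.5
eef_pos: [0.5772, 0.1689, 0.1331]
tcp_rot: [0.0, -0.698, 0.716, 0.0]
ft_force: [-0.6, -0.3, 0.5]
gripper_width: 0.0495
```

{"fn": "apply_moves", "kwargs": {"xyz": [[0, 0, -0.3], [0, 0, -0.7], [0, 0, -0.7], [0, 0, -0.7]], "spin": [0, 0, 0, 0]}}

```text
clock: 21.9
eef_pos: [0.5776, 0.169, 0.1897]
tcp_rot: [0.001, -0.698, 0.716, -0.0]
ft_force: [0.6, 0.3, -0.0]
gripper_width: 0.0524
```

Run:
```python
from m import *
s=st(); print(np.round(s['qpos'],2))
f=grab('side','s10')
X=pts(f);m=(X[...,2]>.124)&(X[...,2]<.145)&(abs(X[...,0]-.577)<.04)&(abs(X[...,1]-.168)<.04)
print('barall',rect(X[m]),np.median(X[m],0))
P=bracket(X,f['image'],(.38,.66,.1,.25)); b=P[(P[:,2]>.043)&(P[:,2]<.057)]; print(rect(b))
cv2.imwrite('pics/p10.png',cv2.resize(f['image'][180:330,120:270,::-1],(500,500)))
```

```text
t 21.9 pos [0.5776 0.169  0.1897] rot [ 6.000e-04 -6.982e-01  7.159e-01 -4.000e-04] F [ 0.6  0.3 -0. ] w 0.0524
[ 0.01  0.35 -0.47  1.57  0.16  1.26 -2.07]
barall (array([575.5, 168.8]), 15.3, 64.5, 87.57) [0.57139326 0.1724709  0.1342817 ]
(array([485.1, 182.4]), 42.0, 60.6, 83.41)
```

View pics/p10.png

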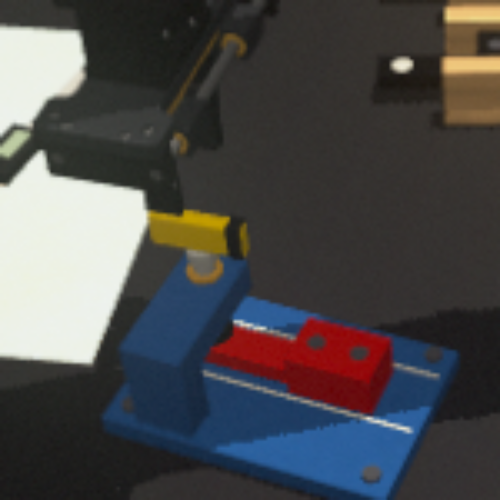

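{"fn": "apply_moves", "kwargs": {"xyz": [[0, 0, 0], [0, 0, 0], [0, 0, 0], [0, 0, 0]], "spin": [-0.3, -0.6, -0.9, -1]}}

```text
clock: 22.35
eef_pos: [0.5766, 0.1685, 0.1877]
tcp_rot: [0.001, 0.855, -0.518, -0.001]
ft_force: [0.7, 0.3, -1.2]
gripper_width: 0.052
```

{"fn": "apply_moves", "kwargs": {"xyz": [[0, 0, 0], [0, 0, 0], [0, 0, 0], [0, 0, 0]], "spin": [-0.3, -0.6, -0.9, -1]}}

```text
clock: 22.75
eef_pos: [0.5766, 0.1685, 0.1877]
tcp_rot: [0.0, 0.957, -0.291, -0.001]
ft_force: [-0.1, -0.1, -0.1]
gripper_width: 0.052
```

{"fn": "apply_moves", "kwargs": {"xyz": [[0, 0, 0], [0, 0, 0], [0, 0, 0], [0, 0, 0]], "spin": [-0.3, -0.6, -0.9, -1]}}

```text
clock: 23.15
eef_pos: [0.5767, 0.1685, 0.1878]
tcp_rot: [0.0, 0.999, -0.045, -0.001]
ft_force: [0.2, 0.5, -0.1]
gripper_width: 0.052
```

{"fn": "apply_moves", "kwargs": {"xyz": [[0, 0, 0], [0, 0, 0], [0, 0, 0], [0, 0, 0]], "spin": [-0.3, -0.6, -0.9, -1]}}

```text
clock: 23.55
eef_pos: [0.5767, 0.1685, 0.1878]
tcp_rot: [-0.0, 0.979, 0.203, -0.001]
ft_force: [0.3, 0.3, -0.4]
gripper_width: 0.0523
```

{"fn": "apply_moves", "kwargs": {"xyz": [[0, 0, 0], [0, 0, 0], [0, 0, 0], [0, 0, 0]], "spin": [-0.3, -0.6, -0.9, -1]}}

```text
clock: 23.95
eef_pos: [0.5767, 0.1685, 0.1878]
tcp_rot: [-0.0, 0.898, 0.439, -0.001]
ft_force: [0.4, 0.9, -0.6]
gripper_width: 0.052
```

{"fn": "apply_moves", "kwargs": {"xyz": [[0, 0, 0], [0, 0, 0], [0, 0, 0], [0, 0, 0]], "spin": [-0.3, -0.6, -0.9, -1]}}

```text
clock: 24.35
eef_pos: [0.5767, 0.1685, 0.1878]
tcp_rot: [-0.001, 0.762, 0.648, -0.001]
ft_force: [0.3, 0.8, 0.1]
gripper_width: 0.0522
```

{"fn": "apply_moves", "kwargs": {"xyz": [[0, 0, 0], [0, 0, 0], [0, 0, 0]], "spin": [-0.28, -0.28, -0.28]}}

```text
clock: 24.65
eef_pos: [0.5769, 0.1686, 0.1884]
tcp_rot: [-0.0, 0.718, 0.696, -0.0]
ft_force: [-1.2, 0.2, 0.0]
gripper_width: 0.0524
```

{"fn": "apply_moves", "kwargs": {"xyz": [[0, 0, 0.3], [0, 0, 0.6], [0, 0, 0.68], [0, 0, 0.68], [0, 0, 0.68]], "spin": [0, 0, 0, 0, 0]}}

```text
clock: 25.15
eef_pos: [0.5776, 0.1691, 0.1357]
tcp_rot: [0.0, 0.717, 0.697, 0.0]
ft_force: [0.8, -0.5, 0.1]
gripper_width: 0.0523
```

{"fn": "apply_moves", "kwargs": {"xyz": [[0, 0, 0], [0, 0, 0], [0, 0, 0], [0, 0, 0], [0, 0, 0], [0, 0, 0], [0, 0, 0], [0, 0, 0], [0, 0, 0], [0, 0, 0]], "spin": [0, 0, 0, 0, 0, 0, 0, 0, 0, 0], "grip": 0.0}}

```text
clock: 26.15
eef_pos: [0.5773, 0.1671, 0.1348]
tcp_rot: [0.001, 0.717, 0.697, -0.001]
ft_force: [-1.3, -6.2, 3.7]
gripper_width: 0.0115
```

{"fn": "apply_moves", "kwargs": {"xyz": [[0, 0, 0.005], [0, 0, 0.01], [0, 0, 0.015], [0, 0, 0.019], [0, 0, 0.019]], "spin": [0.25, 0.5, 0.75, 1, 1]}}

```text
clock: 26.65
eef_pos: [0.5773, 0.167, 0.1333]
tcp_rot: [0.001, 0.868, 0.496, -0.001]
ft_force: [-2.4, -5.9, 4.1]
gripper_width: 0.0116
```

Run:
```python
from m import *
s=st(); print(np.round(s['ft_torque'],2),np.round(s['qpos'],2))
f=grab('side','s11')
cv2.imwrite('pics/p11.png',cv2.resize(f['image'][180:330,120:270,::-1],(500,500)))
```

```text
t 26.65 pos [0.5773 0.167  0.1333] rot [ 0.0012  0.8683  0.4961 -0.0009] F [-2.4 -5.9  4.1] w 0.0116
[-1.25  0.35 -0.11] [ 0.3   0.5  -0.86  1.62  0.4   1.21  0.4 ]
```

View pics/p11.png

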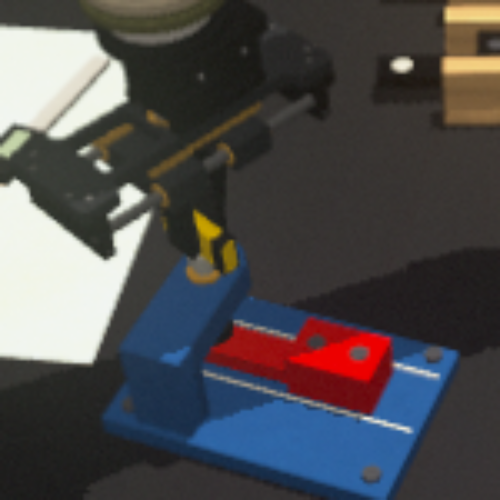

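{"fn": "apply_moves", "kwargs": {"xyz": [[0, 0, 0.005], [0, 0, 0.01], [0, 0, 0.015], [0, 0, 0.019], [0, 0, 0.019]], "spin": [0.25, 0.5, 0.75, 1, 1]}}

```text
clock: 27.2
eef_pos: [0.5772, 0.1669, 0.1318]
tcp_rot: [0.001, 0.964, 0.266, -0.001]
ft_force: [-2.6, -7.1, 4.1]
gripper_width: 0.0116
```

{"fn": "apply_moves", "kwargs": {"xyz": [[0, 0, 0.005], [0, 0, 0.01], [0, 0, 0.015], [0, 0, 0.019], [0, 0, 0.019], [0, 0, 0.019]], "spin": [0.25, 0.5, 0.75, 1, 1, 1]}}

```text
clock: 27.8
eef_pos: [0.5771, 0.1669, 0.1304]
tcp_rot: [0.002, 1.0, 0.021, -0.0]
ft_force: [-4.0, -6.2, 5.7]
gripper_width: 0.0114
```

Run:
```python
from m import *
s=st(); print(np.round(s['ft_torque'],2),np.round(s['qpos'],2))
```

```text
t 27.8 pos [0.5771 0.1669 0.1304] rot [ 1.500e-03  9.998e-01  2.110e-02 -5.000e-04] F [-4.  -6.2  5.7] w 0.0114
[-1.44  0.75 -0.08] [ 0.17  0.45 -0.67  1.63  0.3   1.17 -0.53]
```

About 1.5 rad past contact by angle. Releasing and checking.

{"fn": "apply_moves", "kwargs": {"xyz": [[0, 0, 0], [0, 0, 0], [0, 0, 0], [0, 0, 0], [0, 0, 0], [0, 0, 0]], "spin": [0, 0, 0, 0, 0, 0], "grip": 0.6}}

```text
clock: 28.4
eef_pos: [0.5772, 0.1689, 0.1302]
tcp_rot: [-0.0, 1.0, 0.022, 0.0]
ft_force: [-0.3, -0.8, -0.3]
gripper_width: 0.0492
```

{"fn": "apply_moves", "kwargs": {"xyz": [[0, 0, -0.3], [0, 0, -0.7], [0, 0, -1], [0, 0, -1], [0, 0, -1]], "spin": [0, 0, 0, 0, 0]}}

```text
clock: 28.9
eef_pos: [0.5774, 0.1688, 0.2103]
tcp_rot: [0.0, 1.0, 0.022, 0.0]
ft_force: [0.5, -0.3, -0.4]
gripper_width: 0.052
```

{"fn": "apply_moves", "kwargs": {"xyz": [[-0.4, 0.4, -0.4], [-1, 0.9, -0.4], [-1, 0.9, -0.4], [-1, 0.9, -0.4], [-1, 0.9, -0.4]], "spin": [0, 0, 0, 0, 0]}}

```text
clock: 29.4
eef_pos: [0.5003, 0.093, 0.2416]
tcp_rot: [0.0, 1.0, 0.022, -0.0]
ft_force: [0.0, -0.3, 0.2]
gripper_width: 0.0521
```

Run:
```python
from m import *
s=st(); print(np.round(s['qd'],3).max())
for n in ('side','top'):
    f=grab(n,n+'12');X=pts(f);im=f['image']
    m=(X[...,2]>.118)&(X[...,2]<.142)&(abs(X[...,0]-.577)<.04)&(abs(X[...,1]-.168)<.04)
    print(n,'barall',m.sum(),rect(X[m]) if m.sum()>5 else '',np.percentile(X[m][:,2],90) if m.sum()>5 else '')
    P=bracket(X,im,(.38,.66,.1,.25)); b=P[(P[:,2]>.043)&(P[:,2]<.057)]
    if len(b)>5: print('body',rect(b),np.median(b[:,2]))
    cv2.imwrite(f'pics/p12{n}.png',cv2.resize(im[110:350,100:340,::-1],(550,550)))
```

```text
t 29.4 pos [0.5003 0.093  0.2416] rot [ 2.000e-04  9.998e-01  2.160e-02 -3.000e-04] F [ 0.  -0.3  0.2] w 0.0521
0.023
side barall 191 (array([575. , 169.6]), 14.2, 64.2, 1.11) 0.13325175815464796
body (array([485. , 181.7]), 43.9, 62.1, 82.71) 0.04924494733112027
top barall 0
```

View pics/p12side.png

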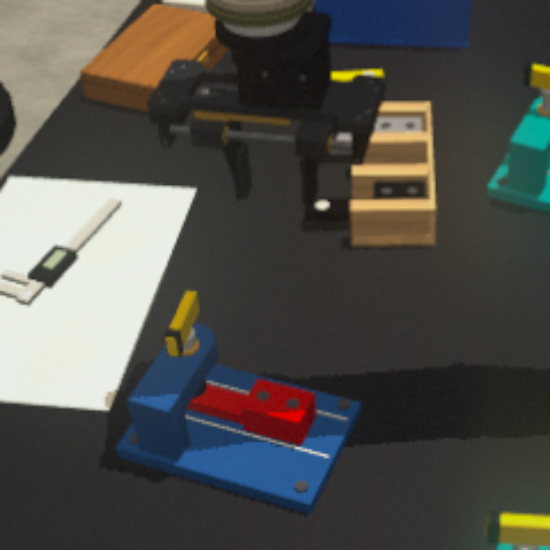

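View pics/p12top.png

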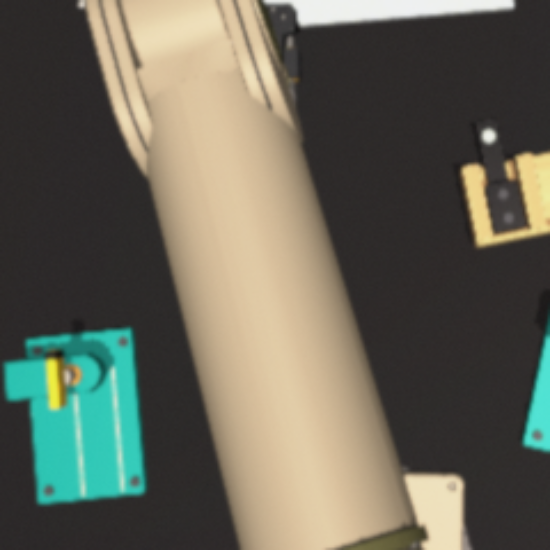

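```bash
python3 -c "
from workcell import ticket
print(ticket.finish_job())"
```

```text
the job is handed in; nothing more can be done
None
```

The red bracket is clamped flat on the blue clamp's base plate and the job is handed in, at about 29.5 s of the 72 s allowed.

- **Moves:** I lifted the bracket out of the middle bay by its tongue and set it down in the clear area. Because the fingertips reach below the bracket's underside, that meant a drop of about 8 mm; it landed flat. I then took it again by the body, slid it under the pad and let go. I turned the handle clockwise in two strokes, about 4.0 rad in all.
- **Placement:** The bracket's body measured level and parallel to the clamp within about 1°. Before turning, the pad was about 90 mm along and 2 mm to the side of the body's centre, and it should sit 90 mm along. The two cameras differed by 2–5 mm there, so I used their average. The side view afterwards showed the bracket had not shifted.
- **Clamp force:** The camera and the gripper's turn both put the handle at about 4.55 rad. Contact should come at about 3.03 rad, so that is roughly 1.5 rad past it, about 32 N. This comes from the angle; the force itself was not measured, and the wrist torque readings were too unclear to confirm it.
- **Other checks:** The black and grey brackets look undisturbed in the rack, and the gripper was clear of everything. The final top view was blocked by the arm, so the last check rests on the side camera alone.

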